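# Key a knock-down trestle joint and prove it with a pull

### The arm

A 6-joint arm with a two-finger parallel gripper is mounted at the origin on the work surface. World frame = base frame: x ahead of the robot, y to its left, z up, the work surface at z = 0. Lengths are in m, angles in rad, forces in N, time in s.
With the tool pointing down it reaches from about 0.35 to 0.775 m from the base axis. Payload 7.3 kg.
Tool frame: the origin (TCP) lies midway between the tips of the shut fingers; the grasp point (between the pads) lies 19 mm behind it; z points along the fingers, y is the direction in which the jaws open and shut (so a half turn about z gives the same grasp; the last joint's range is limited). The gripper opens to 92 mm and grips with 3 to 60 N. Pads are 19 mm wide; open, the fingers measure 130 mm over their backs; the gripper's body (75 mm by 190 mm) begins 47 mm behind the grasp point.
Start: joints at [-1.291, 0.342, 1.524, -0, 1.275, -0.146], TCP at [0.217, -0.478, 0.227] pointing down, gripper open.
Joint ranges: [-2.53, 2.53], [-0.77, 2.02], [0.04, 2.7], [-1, 4.14], [0.28, 2.66], [-3.11, 3.11]. Speed limits (rad/s): [2.57, 2.57, 3.14, 3.14, 3.14, 3.14].

### API

Orientations are given as [roll, pitch, yaw] about the fixed x, y, z axes, in that order (R = Rz(yaw) Ry(pitch) Rx(roll)).
In Python, from cell import status, eyes, job gives the robot as it stands.
- The arm moves only by the tool jog_arm, never from a script. Its argument "series" is a list of rows, each a list of 3 entries, a list of its own where there are three numbers: the gripper command: -1 is shut, 1 is fully open, values between are in proportion, then the shift along the tool's x, y, z in m, then the turn, a rotation vector about the tool's x, y, z in rad. In form: [[grip, [x, y, z], [ax, ay, az]], ...]. A call has 1 to 12 rows; each row is the pose to reach, as a shift and turn from the pose commanded when the call began, along the tool's axes at that moment; what a row does not reach only later rows make up. A row lasts 1/12 s, in which the tool goes at most 41.7 mm and 7.16 degrees, less where a joint would pass 70% of its speed; a pose out of reach is approached as far as the arm can. A call with a gripper value outside its range is refused whole. The fingers move at their own pace and stop on an object; "squeeze" is the grip in N (left out, the last holds). Time passes only in rows, so rows that repeat a pose let the fingers close. It gives the time, the measured TCP pose, the force and the opening at its end, in the units of the state.
- status.observe(): the state, without advancing time (a new reading comes with each control period).
- eyes.read_camera(name): name is "scene" or "top" or "wrist"; returns a dict with "img" (420x560x3 uint8, red, green, blue), "range_z" (420x560 float32, m along the optical axis (not along the pixel's ray), 0 where there is no reading), "camera_matrix" (3x3 intrinsics, pixels), "T" (4x4, takes a point from camera to world coordinates); the wrist camera has in their place "tool_from_camera" (4x4, takes a point from camera to tool coordinates, whose origin is the TCP and whose axes are the flange's). Camera axes: x right, y down, z forward; pixel columns grow to the right and rows downward; lengths in m; the calibration is good to about 2 mm. The wrist camera is an equidistant fisheye: a pixel r from the principal point sees the ray r / f radians off the axis. A picture is of the moment at which its call begins: read the wrist's pose just before it.
- job.hand_in(): hands the job in, once; it reports no verdict.
The state is a dict: "time": time; "qpos": joint angles; "qvel": joint speeds; "joint_efforts": joint torques, N m; "tool_pos": TCP position; "tool_rot": TCP orientation; "contact_force": force on the tool from outside, world axes, zero at the start; "torque": the same for the moment, N m; "opening": finger opening in m.
Only numpy, scipy, OpenCV 4.12 (cv2) and the standard library are available. Lean on these libraries where they do the work, as an engineer would, in place of code of your own. Each camera call takes 0.05 s, during which the arm holds its last target.

### The job

Assemble and prove the wooden knock-down joint on the bench: slide the rail fully home against the post, then lower the T-shaped locking key gently through the slot in the tenon, its collar lying across the tenon, until the collar rests on it, and let go of it. Then take hold of the rail and, without touching the key, pull it straight away from the post with a steady 15 newtons for two seconds, never loading the key with more than 25 newtons, to prove that the key holds. Let go, leaving the key down in its slot, and do not disturb the plane, the mallet or the tin.

Things in the scene. Friction and masses are not known exactly. Their poses are not given: they have to be found in the camera images.
- post: Fixed wooden post on a plywood sole board (130 x 330 x 18 mm). Origin: on the bench top under the middle of the post's face on the tenon side; +y points out of that face along the tenon, x across, z up. Post: 70 mm across (x), y from -60 to 0 mm, top 118 mm above the bench. A rest block (top at 50 mm) stands under the rail at y -200 to -170 mm.
- rail (a joint): How far the rail is drawn out of the post, m: 0 = fully home, shoulder on the post; grows as the rail moves along the post's -y; stops at 0.050. Slides level with 2 N of friction and stays where left; starts out by 14 to 30 mm. With the key in place it has up to 6 mm of play, then the key bears on the post and the pull rises steeply.
- rail_grip (a point): Centre of the rail, the wooden beam on the post's -y side (44 mm wide across x, 160 mm long along y, 60 mm high, top 110 mm above the bench), 80 mm from its shoulder and 80 mm above the bench. Axes parallel to the post's; moves with the rail. Both sides of the 44 mm width are free for the fingers.
- slot (a point): On the tenon (37 mm wide, top 100 mm above the bench, 40 mm high), which sticks out 55 mm from the post's +y face when home: the middle of the key opening, at the tenon's top. With the rail home the opening is 21 mm (x) by 22 mm (post's y 0 to 22 mm, between post face and slot end), right through; with the rail out it is shorter by as much. Moves with the rail.
- key_mid (a point): Middle of the loose T-shaped wooden key (60 g), half-way up its 123 mm; z up. From its foot: shank 16 x 16 mm, 65 mm long (lowest 14 mm only 11 x 11), collar 36 (x) x 16 x 8 mm, grip 22 (x) x 16 mm, 50 mm tall, centred 36.5 mm above this point; collar underside 3.5 mm above it. Starts hanging upright by its collar in the rack. It goes in with its x along the post's x, either way round.
- rack: Fixed wooden block, 100 x 80 mm, 75 mm high, with one 21 mm square hole right through its middle where the key hangs. The origin is at the centre of its underside on the bench.
- plane: Bystander: wooden hand plane 150 x 55 mm, body 45 mm high (about 75 mm to the top of its iron), origin under its centre.
- mallet: Bystander: mallet 260 mm long lying on the bench beyond the work.
- tin: Bystander: steel tin, 70 mm across, 90 mm high, standing on the bench beyond the work.
There are look-alikes about, which are no part of the job. What is shaped like the part that bears key_mid but pink or yellow is not meant.

How it is judged:
By the outcome, as a careful person would: the job done as asked, in the order asked, and still so for the second after the job is handed in, with the robot touching nothing.
It also fails if it takes over 72 s, if anything falls off the work surface, if the arm or the gripper's body presses on something with over 40 N, if the wrist force passes 120 N, or if a joint passes its speed limit or range.

## Working session

There is one attempt and no reset: what is moved stays moved. The work goes in short steps, Python scripts to look and compute and a tool call to move; the robot and the scene stay as the last step left them, time stands still between calls to the robot, and variables do not carry over. Pictures are saved under pics/ and viewed, and the job is handed in when it is done.

Besides the shell and the picture viewer there is one more tool, called after ">>>" by a JSON object that holds its "api" and its "payload", one argument or row to a line. jog_arm: Moves the arm, as the interface text tells. Its arguments: {"type":"object","properties":{"series":{"type":"array","items":{"type":"array"}},"squeeze":{"type":"number"}},"required":["series"]}

```bash
mkdir -p pics; ls
python3 - <<'E'
from cell import status, eyes, job
import cv2, numpy as np
print(status.observe())
for n in ["scene","top","wrist"]:
    d=eyes.read_camera(n)
    cv2.imwrite(f"pics/{n}0.png",d["img"][:,:,::-1])
    np.savez(f"{n}0.npz",**d)
    print(n,d["camera_matrix"],d.get("T",d.get("tool_from_camera")))
E
```

```text
pics
{'time': 0.0, 'qpos': array([-1.29101660e+00,  3.42720545e-01,  1.52498558e+00, -4.11589370e-05,
        1.27538202e+00, -1.46025715e-01]), 'qvel': array([-0.00037907, -0.00097058,  0.0017344 ,  0.00137403, -0.00132577,
        0.00133358]), 'joint_efforts': array([ 1.03308135e-03, -4.31243491e+01, -2.44219673e+01,  7.16590066e-02,
        5.57850022e-02, -1.21453668e-04]), 'tool_pos': array([ 0.21674133, -0.47774412,  0.22605706]), 'tool_rot': array([-3.14010735e+00, -1.78665849e-04,  4.25817321e-01]), 'contact_force': array([ 0.46292884, -0.45119566,  0.24970536]), 'torque': array([-0.01778315,  0.04035182,  0.03128436]), 'opening': 0.09202410515117151}
scene [[421.795379     0.         274.6346846 ]
 [  0.         421.795379   210.05985026]
 [  0.           0.           1.        ]] [[-0.28285426  0.50464846 -0.81567358  1.3374996 ]
 [ 0.95903816  0.16251431 -0.23202349  0.23591577]
 [ 0.01546833 -0.84789093 -0.529945    0.57495167]
 [ 0.          0.          0.          1.        ]]
top [[462.00843959   0.         281.23774579]
 [  0.         462.00843959 212.62758317]
 [  0.           0.           1.        ]] [[ 0.01464304 -0.98004277  0.19824671  0.41618107]
 [-0.99986806 -0.01295772  0.00979579 -0.00659326]
 [-0.00703147 -0.19836399 -0.9801032   1.24357603]
 [ 0.          0.          0.          1.        ]]
wrist [[325.1922621    0.         282.6552765 ]
 [  0.         325.1922621  208.48955939]
 [  0.           0.           1.        ]] [[ 8.99817041e-04 -9.56396381e-01 -2.92070459e-01  7.95458523e-02]
 [ 9.99999046e-01  5.54469137e-04  1.26518754e-03  6.89643433e-04]
 [-1.04807673e-03 -2.92071319e-01  9.56395967e-01 -1.57902133e-01]
 [ 0.00000000e+00  0.00000000e+00  0.00000000e+00  1.00000000e+00]]
```

View pics/scene0.png

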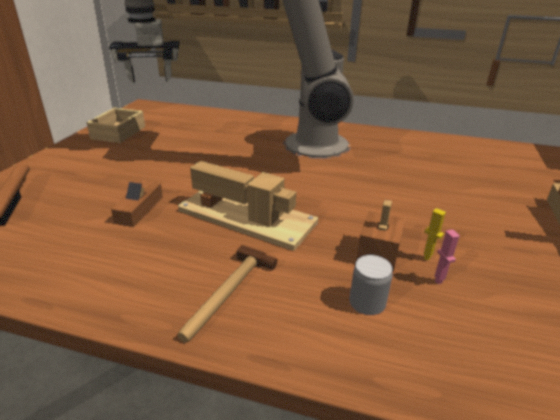

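View pics/top0.png

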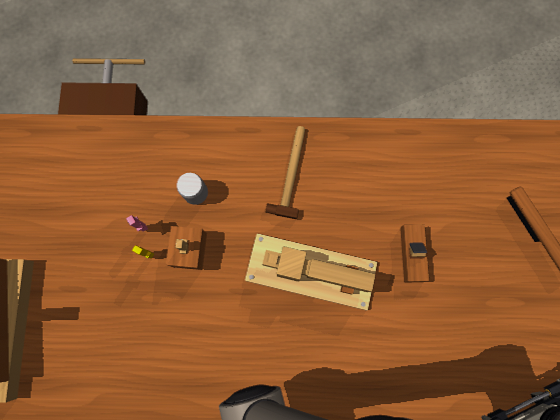

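View pics/wrist0.png

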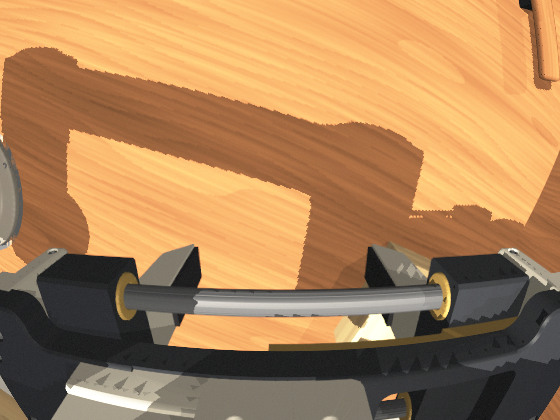

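The top view shows the rack with the key at (185,247), the tenon at (270,258), the post at (291,263), the rail running to (375,280), the plane at (417,253), the tin at (190,185), and the mallet above. I'll measure these from the depth.

```bash
cat > h.py <<'E'
import numpy as np, cv2
def cloud(d):
    K=d["camera_matrix"];z=d["range_z"];v,u=np.mgrid[:z.shape[0],:z.shape[1]]
    P=np.stack([(u-K[0,2])/K[0,0]*z,(v-K[1,2])/K[1,1]*z,z],-1)
    T=d["T"];W=P@T[:3,:3].T+T[:3,3];W[z==0]=np.nan
    return W
def rect(W,m,name):
    m=m.astype(np.uint8);n,l,s,c=cv2.connectedComponentsWithStats(m)
    for i in range(1,n):
        if s[i,4]>25:
            p=W[l==i]; r=cv2.minAreaRect((p[:,:2]*1000).astype(np.float32))
            print(name,s[i,4],"px",c[i].round(),"z",np.median(p[:,2]).round(4),"rect mm",np.round(r[0],1),np.round(r[1],1),round(r[2],1))
E
python3 - <<'E'
from h import *
d=dict(np.load("top0.npz"));W=cloud(d)
x,y,z=W[...,0],W[...,1],W[...,2]
print("bench z",np.nanmedian(z[300:320,150:200]))
reg=np.zeros(z.shape,bool);reg[170:315,120:440]=1
rect(W,reg&(abs(z-.118)<.003),"post")
rect(W,reg&(abs(z-.110)<.003),"rail")
rect(W,reg&(abs(z-.100)<.003),"tenon")
rect(W,reg&(abs(z-.075)<.003),"rack")
rect(W,reg&(abs(z-.018)<.003),"sole")
rect(W,reg&(abs(z-.090)<.004),"tin")
rect(W,reg&(z>.125),"key")
rect(W,reg&(abs(z-.045)<.003),"plane")
rect(W,reg&(z>.06)&(z<.09),"p")
b=cv2.resize(d["img"][200:320,150:440,::-1],None,fx=2.7,fy=2.7,interpolation=cv2.INTER_CUBIC);cv2.imwrite("pics/topz.png",b)
E
```

```text
bench z 0.00035105166685533984
post 591 px [291. 262.] z 0.1183 rect mm [521.1 -21.5] [59.6 70.3] 77.2
rail 998 px [342. 275.] z 0.1103 rect mm [ 493.4 -144. ] [160.2  44.4] 77.3
tenon 178 px [271. 258.] z 0.1002 rect mm [532.1  27.7] [38.  36.8] 76.9
tenon 77 px [306. 266.] z 0.1 rect mm [513.2 -58.3] [15.  36.6] 75.7
rack 881 px [184. 247.] z 0.075 rect mm [562.3 251.8] [ 81.2 100.7] 85.6
sole 2880 px [307. 272.] z 0.0183 rect mm [508.9 -75.2] [330. 130.] 77.3
tin 428 px [189. 184.] z 0.0902 rect mm [721.2 244.3] [62.6 61. ] 89.8
key 69 px [179. 243.] z 0.1329 rect mm [561.6 251. ] [21.8 17.2] 2.6
plane 830 px [416. 254.] z 0.0453 rect mm [ 558.9 -346.5] [149.2  56.3] 1.3
p 335 px [191. 187.] z 0.0869 rect mm [719.3 242.6] [65.8 64.5] 87.5
p 53 px [139. 225.] z 0.074 rect mm [620.4 375.1] [35.4 14.8] 27.5
p 1180 px [185. 247.] z 0.075 rect mm [562.2 251.8] [ 81.4 100.9] 85.3
p 134 px [419. 251.] z 0.0688 rect mm [ 561.8 -346.2] [26.4 34.4] 2.2
p 37 px [147. 254.] z 0.0734 rect mm [542.6 346. ] [14.8 15.5] 65.9
```

View pics/topz.png

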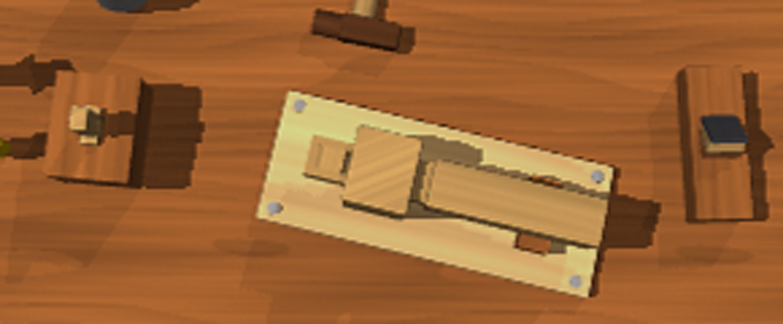

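Depth gives a consistent geometry: post yaw −12.75°, post origin near (527.7, 7.8) mm, rail out about 15.6 mm. I'll add a move helper and go above the rail.

```bash
cat >> h.py <<'E'
from scipy.spatial.transform import Rotation as R
def plan(pos,yaw):
    from cell import status
    s=status.observe();r0=R.from_euler("xyz",s["tool_rot"]);r1=R.from_euler("xyz",[np.pi,0,yaw])
    print("t",round(s["time"],2),"pos",s["tool_pos"].round(4),"rot",s["tool_rot"].round(4),"F",s["contact_force"].round(1),"open",round(s["opening"],4))
    print("shift",r0.inv().apply(np.array(pos)-s["tool_pos"]).round(4),"turn",(r0.inv()*r1).as_rotvec().round(4))
E
python3 -c "
from h import *
plan([.4934,-.144,.20],1.3483)"
```

```text
t 0.15 pos [ 0.2168 -0.4778  0.2262] rot [-3.1405e+00 -2.0000e-04  4.2580e-01] F [-0.2 -0.4 -0.8] open 0.0918
shift [ 0.3898 -0.1897  0.0265] turn [-1.000e-03 -7.000e-04 -9.225e-01]
```

>>> {"api": "jog_arm", "payload": {
  "series": [
    [1, [0.39, -0.19, 0.0265], [-0.001, -0.0007, -0.9225]],
    [1, [0.39, -0.19, 0.0265], [-0.001, -0.0007, -0.9225]],
    [1, [0.39, -0.19, 0.0265], [-0.001, -0.0007, -0.9225]],
    [1, [0.39, -0.19, 0.0265], [-0.001, -0.0007, -0.9225]],
    [1, [0.39, -0.19, 0.0265], [-0.001, -0.0007, -0.9225]],
    [1, [0.39, -0.19, 0.0265], [-0.001, -0.0007, -0.9225]],
    [1, [0.39, -0.19, 0.0265], [-0.001, -0.0007, -0.9225]],
    [1, [0.39, -0.19, 0.0265], [-0.001, -0.0007, -0.9225]],
    [1, [0.39, -0.19, 0.0265], [-0.001, -0.0007, -0.9225]],
    [1, [0.39, -0.19, 0.0265], [-0.001, -0.0007, -0.9225]],
    [1, [0.39, -0.19, 0.0265], [-0.001, -0.0007, -0.9225]],
    [1, [0.39, -0.19, 0.0265], [-0.001, -0.0007, -0.9225]]
  ]
}}

```text
time: 1.15
tool_pos: [0.4953, -0.1407, 0.1995]
tool_rot: [3.141, -0.0, 1.353]
contact_force: [-1.2, 0.4, -0.2]
opening: 0.0915
```

```bash
cat >> h.py <<'E'
def wcloud(d,s):
    K=d["camera_matrix"];z=d["range_z"];v,u=np.mgrid[:z.shape[0],:z.shape[1]]
    a=(u-K[0,2])/K[0,0];b=(v-K[1,2])/K[1,1];th=np.hypot(a,b)+1e-9
    k=np.tan(np.minimum(th,1.5))/th
    P=np.stack([a*k*z,b*k*z,z],-1);T=d["tool_from_camera"]
    P=P@T[:3,:3].T+T[:3,3]
    W=P@R.from_euler("xyz",s["tool_rot"]).as_matrix().T+s["tool_pos"];W[z==0]=np.nan
    return W
def wlook(name):
    from cell import status,eyes
    s=status.observe();d=eyes.read_camera("wrist");cv2.imwrite(f"pics/{name}.png",d["img"][:,:,::-1])
    return d,wcloud(d,s)
E
python3 - <<'E'
from h import *
d,W=wlook("w1");z=W[...,2]
plan([.4934,-.144,.061],1.3483)
for n,h in [("post",.118),("rail",.110),("tenon",.1),("sole",.018)]: rect(W,abs(z-h)<.004,n)
E
```

```text
t 1.2 pos [ 0.4941 -0.1424  0.1997] rot [-3.1412e+00  1.0000e-03  1.3521e+00] F [-0.8 -0.4  0.2] open 0.0918
shift [-0.0016 -0.0003  0.1387] turn [-0.0004  0.001   0.0038]
post 7346 px [280.  53.] z 0.1178 rect mm [520.3 -19.5] [60.4 70.5] 77.0
rail 34 px [274.  92.] z 0.1121 rect mm [510.5 -47.9] [ 0.2 24.5] 77.1
rail 9598 px [279. 198.] z 0.1099 rect mm [ 494.2 -136.8] [149.2  44.5] 77.4
tenon 679 px [280.   7.] z 0.0999 rect mm [529.4  20.9] [13.3 37.1] 77.8
tenon 959 px [279. 102.] z 0.0999 rect mm [514.5 -56.5] [15.3 47.4] 77.3
sole 6720 px [234. 141.] z 0.0179 rect mm [460.6 -77.8] [298.6  39.9] 77.1
sole 7162 px [326. 140.] z 0.018 rect mm [548.8 -97.2] [298.5  42.3] 77.4
sole 224 px [401.  29.] z 0.0184 rect mm [658.6   1.2] [75.9 15.8] 87.7
sole 126 px [455.  28.] z 0.02 rect mm [ 7.333e+02 -5.000e-01] [ 5.6 97.6] 79.6
sole 76 px [521.  42.] z 0.0201 rect mm [833.5 -17.9] [  4.4 107. ] 79.7
sole 597 px [488.  51.] z 0.0191 rect mm [791.4 -30.8] [  7.2 223.2] 78.5
sole 108 px [318. 319.] z 0.0186 rect mm [ 504.8 -319.3] [40.9  2.8] 2.3
```

View pics/w1.png

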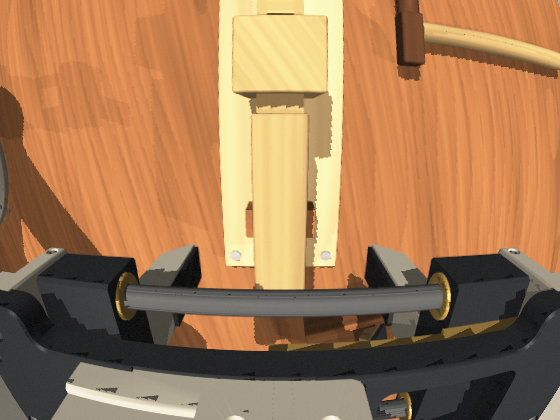

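The wrist view agrees within 2 mm (post at (280,53), rail at (279,198)), with the fingers astride the rail. Next I descend and grip it.

>>> {"api": "jog_arm", "payload": {
  "series": [
    [1, [0, 0, 0.035], [0, 0, 0]],
    [1, [0, 0, 0.07], [0, 0, 0]],
    [1, [0, 0, 0.1], [0, 0, 0]],
    [1, [0, 0, 0.125], [0, 0, 0]],
    [1, [0, 0, 0.138], [0, 0, 0]],
    [1, [0, 0, 0.138], [0, 0, 0]]
  ]
}}

```text
time: 1.7
tool_pos: [0.4908, -0.1446, 0.0594]
tool_rot: [-3.136, 0.0, 1.347]
contact_force: [-1.2, 0.1, 0.0]
opening: 0.0917
```

>>> {"api": "jog_arm", "payload": {
  "series": [
    [-1, [0, 0, 0], [0, 0, 0]],
    [-1, [0, 0, 0], [0, 0, 0]],
    [-1, [0, 0, 0], [0, 0, 0]],
    [-1, [0, 0, 0], [0, 0, 0]],
    [-1, [0, 0, 0], [0, 0, 0]],
    [-1, [0, 0, 0], [0, 0, 0]]
  ],
  "squeeze": 30
}}

```text
time: 2.2
tool_pos: [0.4939, -0.1443, 0.0628]
tool_rot: [3.14, 0.001, 1.348]
contact_force: [0.4, -0.5, -0.6]
opening: 0.0565
```

>>> {"api": "jog_arm", "payload": {
  "series": [
    [-1, [0, 0, 0], [0, 0, 0]],
    [-1, [0, 0, 0], [0, 0, 0]],
    [-1, [0, 0, 0], [0, 0, 0]],
    [-1, [0, 0, 0], [0, 0, 0]],
    [-1, [0, 0, 0], [0, 0, 0]]
  ]
}}

```text
time: 2.62
tool_pos: [0.4919, -0.1436, 0.0622]
tool_rot: [-3.138, 0.001, 1.349]
contact_force: [-7.0, 1.0, 5.1]
opening: 0.044
```

>>> {"api": "jog_arm", "payload": {
  "series": [
    [-1, [0.001, -0.001, 0], [0, 0, 0]],
    [-1, [0.003, -0.001, 0], [0, 0, 0]],
    [-1, [0.006, -0.001, 0], [0, 0, 0]],
    [-1, [0.009, -0.001, 0], [0, 0, 0]],
    [-1, [0.011, -0.001, 0], [0, 0, 0]],
    [-1, [0.0125, -0.001, 0], [0, 0, 0]],
    [-1, [0.0135, -0.001, 0], [0, 0, 0]],
    [-1, [0.0135, -0.001, 0], [0, 0, 0]]
  ]
}}

```text
time: 3.28
tool_pos: [0.4949, -0.1301, 0.0622]
tool_rot: [-3.14, 0.001, 1.349]
contact_force: [-5.9, 0.7, 4.7]
opening: 0.0437
```

```bash
cat >> h.py <<'E'
def st():
    from cell import status
    s=status.observe();r=R.from_euler("xyz",s["tool_rot"])
    a=R.from_euler("z",-12.75,degrees=True).inv()
    print("t",round(s["time"],2),"pos",s["tool_pos"].round(4),"rot",s["tool_rot"].round(4),"open",round(s["opening"],4))
    print("post-frame mm",(a.apply(s["tool_pos"]-[.5275,.0085,0])*1000).round(1),"F post",a.apply(s["contact_force"]).round(1))
E
python3 -c "
from h import *
st()
from cell import eyes
d=eyes.read_camera('top');W=cloud(d);z=W[...,2]
m=np.zeros(z.shape,bool);m[230:290,240:330]=1
rect(W,m&(abs(z-.1)<.003),'tenon');rect(W,m&(abs(z-.118)<.003),'post')
st()"
```

```text
t 3.28 pos [ 0.4949 -0.1301  0.0622] rot [-3.1403e+00  9.0000e-04  1.3488e+00] open 0.0437
post-frame mm [  -1.2 -142.4   62.2] F post [-5.9 -0.6  4.7]
tenon 216 px [267. 257.] z 0.1002 rect mm [533.6  34.7] [51.5 37. ] 77.6
post 583 px [291. 263.] z 0.118 rect mm [520.9 -21.4] [59.5 69.9] 77.0
t 3.33 pos [ 0.4949 -0.1301  0.0622] rot [-3.1404e+00  8.0000e-04  1.3488e+00] open 0.0437
post-frame mm [  -1.2 -142.4   62.2] F post [-5.5 -0.6  4.5]
```

>>> {"api": "jog_arm", "payload": {
  "series": [
    [-1, [0.001, -0.001, 0], [0, 0, 0]],
    [-1, [0.002, -0.0015, 0], [0, 0, 0]],
    [-1, [0.003, -0.0015, 0], [0, 0, 0]],
    [-1, [0.003, -0.0015, 0], [0, 0, 0]]
  ]
}}

```text
time: 3.67
tool_pos: [0.4953, -0.1286, 0.0622]
tool_rot: [3.14, 0.003, 1.348]
contact_force: [1.5, -8.6, 0.2]
opening: 0.044
```

```bash
python3 -c "
from h import *
st()"
```

```text
t 3.67 pos [ 0.4953 -0.1286  0.0622] rot [3.1398e+00 2.7000e-03 1.3485e+00] open 0.044
post-frame mm [  -1.1 -140.8   62.2] F post [ 3.4 -8.1  0.2]
```

>>> {"api": "jog_arm", "payload": {
  "series": [
    [-1, [0.0005, 0, 0], [0, 0, 0]],
    [-1, [0.001, 0, 0], [0, 0, 0]],
    [-1, [0.001, 0, 0], [0, 0, 0]]
  ]
}}

```text
time: 3.92
tool_pos: [0.4953, -0.1285, 0.0622]
tool_rot: [3.14, 0.004, 1.348]
contact_force: [-1.8, -11.9, -0.3]
opening: 0.0439
```

```bash
python3 -c "
from h import *
st()
from cell import eyes
d=eyes.read_camera('top');W=cloud(d);z=W[...,2]
m=np.zeros(z.shape,bool);m[230:290,240:330]=1
rect(W,m&(abs(z-.1)<.003),'tenon');rect(W,m&(abs(z-.118)<.003),'post')
st()"
```

```text
t 3.92 pos [ 0.4953 -0.1285  0.0622] rot [3.1398 0.0039 1.3485] open 0.0439
post-frame mm [  -1.1 -140.7   62.2] F post [  0.9 -12.   -0.3]
tenon 212 px [266. 257.] z 0.1 rect mm [533.9  35.3] [53.7 36.9] 76.6
post 589 px [291. 262.] z 0.1182 rect mm [520.9 -21.5] [59.6 69.7] 77.2
t 3.97 pos [ 0.4953 -0.1285  0.0622] rot [3.1398 0.0038 1.3484] open 0.0439
post-frame mm [  -1.1 -140.7   62.2] F post [  1.6 -11.8  -0.9]
```

The rail is home: it stops with 12 N of reaction and no further motion. Release and rise.

>>> {"api": "jog_arm", "payload": {
  "series": [
    [1, [0, 0, 0], [0, 0, 0]],
    [1, [0, 0, 0], [0, 0, 0]],
    [1, [0, 0, 0], [0, 0, 0]],
    [1, [0, 0, 0], [0, 0, 0]],
    [1, [0, 0, -0.03], [0, 0, 0]],
    [1, [0, 0, -0.07], [0, 0, 0]],
    [1, [0, 0, -0.11], [0, 0, 0]],
    [1, [0, 0, -0.13], [0, 0, 0]],
    [1, [0, 0, -0.13], [0, 0, 0]]
  ]
}}

```text
time: 4.72
tool_pos: [0.4976, -0.127, 0.1974]
tool_rot: [3.131, 0.003, 1.349]
contact_force: [0.8, 0.4, 1.0]
opening: 0.0913
```

```bash
python3 -c "
from h import *
st()
plan([.5610,.195,.192],1.494)"
```

```text
t 4.72 pos [ 0.4976 -0.127   0.1974] rot [3.1308e+00 2.6000e-03 1.3487e+00] open 0.0913
post-frame mm [   0.8 -138.8  197.4] F post [0.6 0.6 1. ]
t 4.72 pos [ 0.4976 -0.127   0.1974] rot [3.1308e+00 2.6000e-03 1.3487e+00] F [0.8 0.4 1. ] open 0.0913
shift [ 0.3281 -0.0092  0.0045] turn [ 0.0105  0.0034 -0.1453]
```

>>> {"api": "jog_arm", "payload": {
  "series": [
    [1, [0.04, -0.001, 0], [0, 0, -0.02]],
    [1, [0.08, -0.002, 0], [0, 0, -0.04]],
    [1, [0.12, -0.003, 0], [0, 0, -0.06]],
    [1, [0.16, -0.005, 0], [0, 0, -0.08]],
    [1, [0.2, -0.006, 0], [0, 0, -0.1]],
    [1, [0.24, -0.007, 0], [0, 0, -0.12]],
    [1, [0.28, -0.008, 0], [0, 0, -0.145]],
    [1, [0.31, -0.009, 0], [0, 0, -0.145]],
    [1, [0.328, -0.009, 0], [0, 0, -0.145]],
    [1, [0.328, -0.009, 0], [0, 0, -0.145]],
    [1, [0.328, -0.009, 0], [0, 0, -0.145]],
    [1, [0.328, -0.009, 0], [0, 0, -0.145]]
  ]
}}

```text
time: 5.72
tool_pos: [0.5581, 0.1949, 0.191]
tool_rot: [-3.141, 0.002, 1.493]
contact_force: [0.6, -0.0, 0.3]
opening: 0.0917
```

Run:
```python
from h import *
st()
d,W=wlook("w2");z=W[...,2]
for n,h in [("keytop",.133),("rack",.075),("collar",.083)]: rect(W,abs(z-h)<.003,n)
plan([.5615,.251,.192],1.494)
```

```text
t 5.72 pos [0.5581 0.1949 0.191 ] rot [-3.1406e+00  2.0000e-03  1.4933e+00] open 0.0917
post-frame mm [-11.3 188.5 191. ] F post [0.5 0.1 0.3]
keytop 780 px [280. 141.] z 0.1327 rect mm [561.3 253.5] [15.8 22.2] 85.6
rack 66 px [328.   2.] z 0.0731 rect mm [611.1 366.6] [13.   6.7] 0.9
rack 194 px [251.  27.] z 0.073 rect mm [546.9 357.4] [36.3 15.6] 60.6
rack 9789 px [280. 134.] z 0.0749 rect mm [561.5 253.8] [ 80.2 100.7] 85.6
rack 230 px [428. 130.] z 0.0752 rect mm [698.8 251.8] [65.7 23.7] 76.9
rack 115 px [274. 325.] z 0.0746 rect mm [539.2  63.1] [ 1.9 37. ] 78.2
collar 39 px [258.  21.] z 0.0827 rect mm [552.1 352.2] [20.3  4.3] 47.4
collar 389 px [436. 133.] z 0.0822 rect mm [704.8 248.4] [67.6 34.2] 82.6
collar 263 px [282. 134.] z 0.0828 rect mm [561.6 253.8] [15.8 35.3] 85.6
collar 138 px [273. 330.] z 0.0831 rect mm [539.4  63.1] [ 2.6 36.3] 78.7
t 5.77 pos [0.5583 0.1945 0.1913] rot [-3.1410e+00  1.8000e-03  1.4924e+00] F [-0.5  0.2 -0.1] open 0.0916
shift [ 0.0566 -0.0012 -0.0008] turn [-0.0006  0.0018 -0.0016]
```

View pics/w2.png

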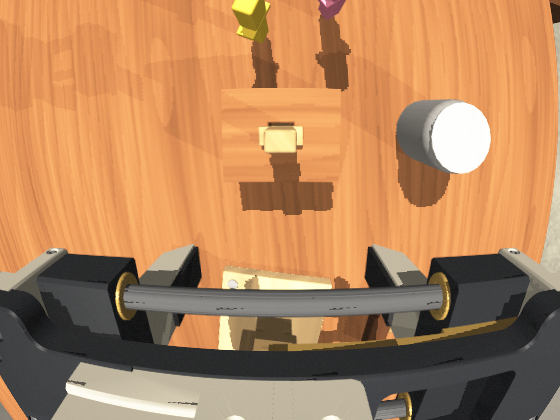

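The wooden key hangs at (280,140), aligned with the rack; yellow and pink at the top are the look-alikes, and the tin is at (450,135). Moving over the key.

>>> {"api": "jog_arm", "payload": {
  "series": [
    [1, [0.03, -0.0007, 0], [0, 0, 0]],
    [1, [0.058, -0.0014, 0.01], [0, 0, 0]],
    [1, [0.058, -0.0014, 0.025], [0, 0, 0]],
    [1, [0.058, -0.0014, 0.025], [0, 0, 0]],
    [1, [0.058, -0.0014, 0.025], [0, 0, 0]]
  ]
}}

```text
time: 6.18
tool_pos: [0.5613, 0.252, 0.1661]
tool_rot: [-3.14, 0.002, 1.492]
contact_force: [0.3, 0.5, -1.3]
opening: 0.092
```

Run:
```python
from h import *
plan([.5614,.2523,.097],1.494)
```

```text
t 6.18 pos [0.5613 0.252  0.1661] rot [-3.1400e+00  2.4000e-03  1.4922e+00] F [ 0.3  0.5 -1.3] open 0.092
shift [0.0004 0.0002 0.0691] turn [-0.0016  0.0024 -0.0018]
```

>>> {"api": "jog_arm", "payload": {
  "series": [
    [0, [0, 0, 0.03], [0, 0, 0]],
    [0, [0, 0, 0.055], [0, 0, 0]],
    [0, [0, 0, 0.069], [0, 0, 0]],
    [0, [0, 0, 0.069], [0, 0, 0]],
    [0, [0, 0, 0.069], [0, 0, 0]],
    [-1, [0, 0, 0.069], [0, 0, 0]],
    [-1, [0, 0, 0.069], [0, 0, 0]],
    [-1, [0, 0, 0.069], [0, 0, 0]],
    [-1, [0, 0, 0.069], [0, 0, 0]],
    [-1, [0, 0, 0.069], [0, 0, 0]],
    [-1, [0, 0, 0.069], [0, 0, 0]],
    [-1, [0, 0, 0.069], [0, 0, 0]]
  ],
  "squeeze": 12
}}

```text
time: 7.18
tool_pos: [0.5617, 0.2534, 0.098]
tool_rot: [3.141, 0.001, 1.493]
contact_force: [-1.6, 0.6, 2.6]
opening: 0.0216
```

Run:
```python
from h import *
st()
```

```text
t 7.18 pos [0.5617 0.2534 0.098 ] rot [3.1409e+00 1.1000e-03 1.4934e+00] open 0.0216
post-frame mm [-20.6 246.4  98. ] F post [-1.7  0.2  2.6]
```

>>> {"api": "jog_arm", "payload": {
  "series": [
    [-1, [0, 0, -0.008], [0, 0, 0]],
    [-1, [0, 0, -0.02], [0, 0, 0]],
    [-1, [0, 0, -0.04], [0, 0, 0]],
    [-1, [0, 0, -0.065], [0, 0, 0]],
    [-1, [0, 0, -0.095], [0, 0, 0]],
    [-1, [0, 0, -0.12], [0, 0, 0]],
    [-1, [0, 0, -0.135], [0, 0, 0]],
    [-1, [0, 0, -0.135], [0, 0, 0]],
    [-1, [0, 0, -0.135], [0, 0, 0]]
  ]
}}

```text
time: 7.93
tool_pos: [0.5618, 0.2536, 0.2333]
tool_rot: [3.14, 0.001, 1.493]
contact_force: [0.0, 0.5, -1.7]
opening: 0.0217
```

Run:
```python
from h import *
st()
# slot centre = origin (robot frame est.) + 11*dir
o=np.array([.5264,.0088]);u=np.array([np.cos(np.radians(77.25)),np.sin(np.radians(77.25))])
t=o+.011*u;print(t)
plan([*t,.233],1.3483)
d,W=wlook("w3")
```

```text
t 7.93 pos [0.5618 0.2536 0.2333] rot [3.1398e+00 7.0000e-04 1.4934e+00] open 0.0217
post-frame mm [-20.6 246.6 233.3] F post [-0.1  0.5 -1.7]
[0.52882767 0.01952877]
t 7.93 pos [0.5618 0.2536 0.2333] rot [3.1398e+00 7.0000e-04 1.4934e+00] F [ 0.   0.5 -1.7] open 0.0217
shift [-0.2359 -0.0148  0.0004] turn [0.0018 0.0005 0.1451]
```

View pics/w3.png

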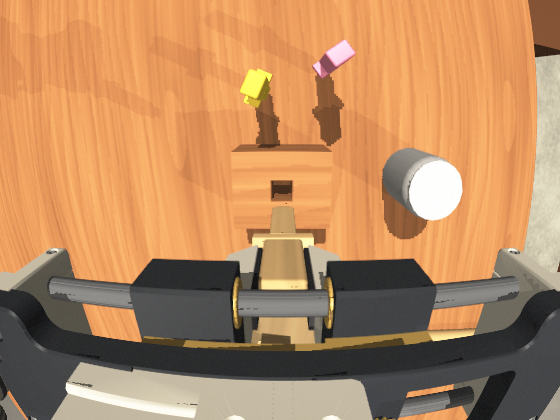

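The wrist view shows the key held upright, shank at (283,220), and the empty rack hole at (282,189). I'll carry it over the slot.

>>> {"api": "jog_arm", "payload": {
  "series": [
    [-1, [-0.02, -0.001, 0], [0, 0, 0.01]],
    [-1, [-0.05, -0.003, 0], [0, 0, 0.03]],
    [-1, [-0.085, -0.005, 0], [0, 0, 0.06]],
    [-1, [-0.12, -0.008, 0], [0, 0, 0.09]],
    [-1, [-0.155, -0.01, 0], [0, 0, 0.12]],
    [-1, [-0.185, -0.012, 0], [0, 0, 0.145]],
    [-1, [-0.21, -0.0135, 0], [0, 0, 0.145]],
    [-1, [-0.228, -0.0145, 0], [0, 0, 0.145]],
    [-1, [-0.236, -0.015, 0], [0, 0, 0.145]],
    [-1, [-0.236, -0.015, 0], [0, 0, 0.145]],
    [-1, [-0.236, -0.015, 0], [0, 0, 0.145]],
    [-1, [-0.236, -0.015, 0], [0, 0, 0.145]]
  ]
}}

```text
time: 8.98
tool_pos: [0.5284, 0.0204, 0.2325]
tool_rot: [-3.141, 0.001, 1.349]
contact_force: [-0.2, -0.3, -0.3]
opening: 0.0219
```

```bash
cat >> h.py <<'E'
def pf(W):
    a=R.from_euler("z",-12.75,degrees=True).as_matrix()
    return (W-np.array([.5264,.0088,0]))@a
E
python3 - <<'E'
from h import *
from cell import status,eyes
st()
d,W=wlook("w4");P=pf(W)*1000;z=P[...,2]
np.savez("w4.npz",P=P,img=d["img"])
# post top / tenon top in the post frame
def ext(m,n):
    p=P[m]; 
    if len(p): print(n,len(p),"x",np.percentile(p[:,0],[1,99]).round(1),"y",np.percentile(p[:,1],[1,99]).round(1),"z",np.median(p[:,2]).round(1))
box=(abs(P[...,0])<60)&(abs(P[...,1])<80)
ext(box&(abs(z-118)<2.5)&(abs(P[...,0])>12),"post")
ext(box&(abs(z-100)<2.5)&(P[...,1]>-5),"tenon")
ext(box&(z>148)&(z<205),"key low")
for h in (150,155,160,170,180,190,200):ext(box&(abs(z-h)<2)&(abs(P[...,0])<25)&(abs(P[...,1]-11)<25),"key%d"%h)
s=eyes.read_camera("scene");cv2.imwrite("pics/s4.png",cv2.resize(s["img"][100:260,160:360,::-1],None,fx=3.5,fy=3.5,interpolation=cv2.INTER_CUBIC))
E
```

```text
t 8.98 pos [0.5284 0.0204 0.2325] rot [-3.1411e+00  8.0000e-04  1.3492e+00] open 0.0219
post-frame mm [ -1.8  11.8 232.5] F post [-0.2 -0.3 -0.3]
post 1146 x [-34.1  35.3] y [-29.3   0.9] z 117.9
tenon 1916 x [-20.8  22. ] y [ 0.7 55.4] z 99.9
key low 542 x [-7.7  7.9] y [19.7 20.8] z 184.3
key155 6 x [-0.9  5.7] y [20.1 20.2] z 156.8
key160 28 x [-6.7  7.7] y [19.8 20.8] z 160.1
key170 37 x [-7.4  7.6] y [20.  20.7] z 169.9
key180 46 x [-7.7  7.9] y [19.7 20.8] z 180.0
key190 51 x [-7.4  7.6] y [19.8 20.8] z 190.2
key200 55 x [-7.7  7.6] y [19.7 20.9] z 200.1
```

View pics/w4.png

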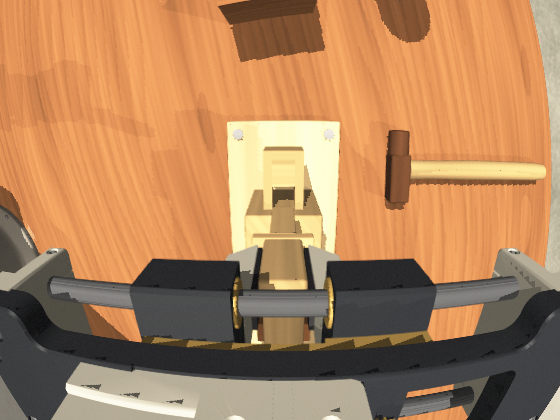

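View pics/s4.png

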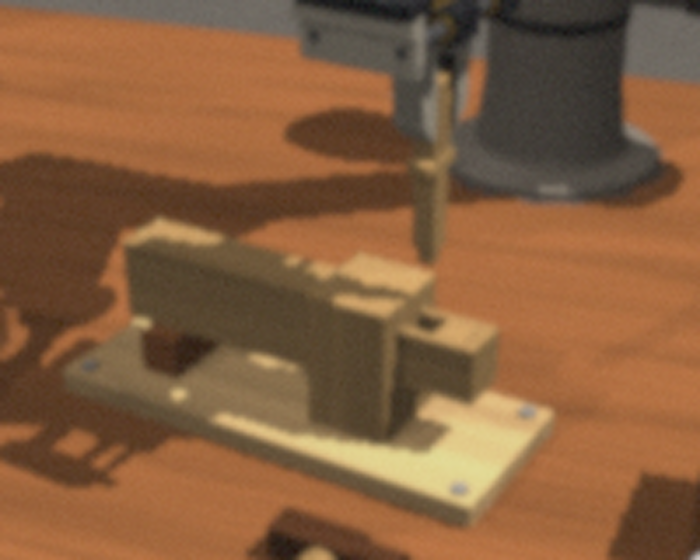

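In the wrist view the key centre in post axes is about (0.1, 12.2) and the slot centre about (0.6, 11.7), so they agree to within 0.5 mm. The key is vertical. Descending with a small correction.

>>> {"api": "jog_arm", "payload": {
  "series": [
    [-1, [-0.0005, 0.0005, 0.01], [0, 0, 0]],
    [-1, [-0.0005, 0.0005, 0.022], [0, 0, 0]],
    [-1, [-0.0005, 0.0005, 0.032], [0, 0, 0]],
    [-1, [-0.0005, 0.0005, 0.038], [0, 0, 0]],
    [-1, [-0.0005, 0.0005, 0.04], [0, 0, 0]],
    [-1, [-0.0005, 0.0005, 0.04], [0, 0, 0]]
  ]
}}

```text
time: 9.58
tool_pos: [0.5286, 0.0189, 0.1923]
tool_rot: [-3.141, 0.001, 1.348]
contact_force: [0.2, -1.1, -0.4]
opening: 0.0219
```

Run:
```python
from h import *
from cell import status,eyes
st()
d,W=wlook("w5");P=pf(W)*1000;z=P[...,2]
def ext(m,n):
    p=P[m]; 
    if len(p): print(n,len(p),"x",np.percentile(p[:,0],[1,99]).round(1),"y",np.percentile(p[:,1],[1,99]).round(1),"z",np.median(p[:,2]).round(1))
box=(abs(P[...,0])<60)&(abs(P[...,1])<80)
ext(box&(abs(z-118)<2.5)&(abs(P[...,0])>12),"post")
ext(box&(abs(z-100)<1)&(P[...,1]>25),"tenon")
for h in (110,125,130,140,150,160):ext(box&(abs(z-h)<2)&(abs(P[...,0])<12)&(abs(P[...,1]-16)<10),"key%d"%h)
cv2.imwrite("pics/w5z.png",cv2.resize(d["img"][120:280,200:370,::-1],None,fx=3.5,fy=3.5,interpolation=cv2.INTER_CUBIC))
```

```text
t 9.58 pos [0.5286 0.0189 0.1923] rot [-3.1408e+00  1.2000e-03  1.3485e+00] open 0.0219
post-frame mm [ -1.2  10.4 192.3] F post [ 0.5 -1.  -0.4]
post 663 x [-33.5  35.5] y [-15.9   1.3] z 117.8
tenon 1607 x [-17.8  18.8] y [25.2 55.7] z 99.9
key125 32 x [-6.7  8. ] y [18.6 19.3] z 125.1
key130 36 x [-6.8  8.1] y [18.3 19.3] z 129.5
key140 43 x [-6.9  8.2] y [18.2 19.3] z 140.2
key150 50 x [-6.9  8.2] y [18.3 19.4] z 149.6
key160 59 x [-7.1  8.1] y [18.3 19.3] z 160.2
```

View pics/w5z.png

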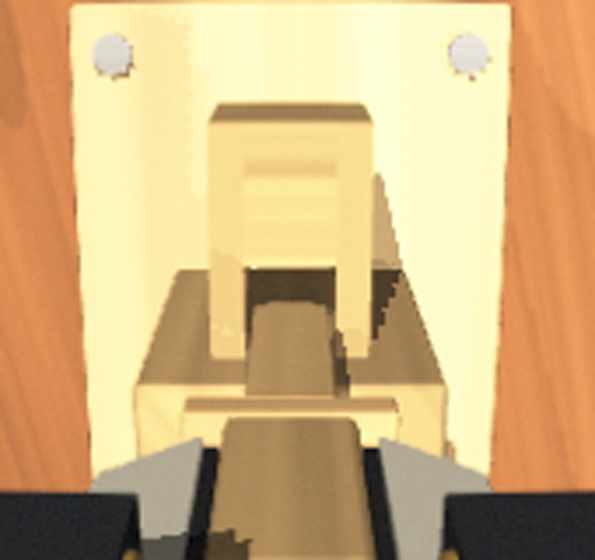

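The key sits 0.8 mm toward the post from the slot centre, with x centred. Correct and continue.

>>> {"api": "jog_arm", "payload": {
  "series": [
    [-1, [0.0008, 0, 0.001], [0, 0, 0]],
    [-1, [0.0008, 0, 0.008], [0, 0, 0]],
    [-1, [0.0008, 0, 0.015], [0, 0, 0]],
    [-1, [0.0008, 0, 0.022], [0, 0, 0]],
    [-1, [0.0008, 0, 0.026], [0, 0, 0]],
    [-1, [0.0008, 0, 0.026], [0, 0, 0]]
  ]
}}

```text
time: 10.13
tool_pos: [0.5283, 0.0195, 0.1656]
tool_rot: [-3.14, 0.001, 1.348]
contact_force: [1.2, -0.8, -1.6]
opening: 0.022
```

Run:
```python
from h import *
st()
```

```text
t 10.13 pos [0.5283 0.0195 0.1656] rot [-3.1397e+00  1.4000e-03  1.3482e+00] open 0.022
post-frame mm [ -1.7  10.9 165.6] F post [ 1.3 -0.5 -1.6]
```

>>> {"api": "jog_arm", "payload": {
  "series": [
    [-1, [0, 0, 0.006], [0, 0, 0]],
    [-1, [0, 0, 0.013], [0, 0, 0]],
    [-1, [0, 0, 0.02], [0, 0, 0]],
    [-1, [0, 0, 0.027], [0, 0, 0]],
    [-1, [0, 0, 0.033], [0, 0, 0]],
    [-1, [0, 0, 0.036], [0, 0, 0]],
    [-1, [0, 0, 0.036], [0, 0, 0]]
  ]
}}

```text
time: 10.72
tool_pos: [0.5286, 0.0195, 0.1301]
tool_rot: [-3.141, 0.001, 1.348]
contact_force: [-0.4, 0.0, -0.5]
opening: 0.0217
```

Run:
```python
from h import *
st()
d,W=wlook("w6")
cv2.imwrite("pics/w6z.png",cv2.resize(d["img"][120:280,200:370,::-1],None,fx=3.5,fy=3.5,interpolation=cv2.INTER_CUBIC))
P=pf(W)*1000;z=P[...,2]
m=(abs(P[...,0])<22)&(P[...,1]>0)&(P[...,1]<25)&(z>104)&(z<125)
print("collar",m.sum(),np.percentile(P[m],[1,99],axis=0).round(1))
```

```text
t 10.72 pos [0.5286 0.0195 0.1301] rot [-3.1406e+00  1.3000e-03  1.3483e+00] open 0.0217
post-frame mm [ -1.4  10.9 130.1] F post [-0.4 -0.1 -0.5]
collar 826 [[-17.1  13.4 104.8]
 [ 18.1  19.9 124.5]]
```

View pics/w6z.png

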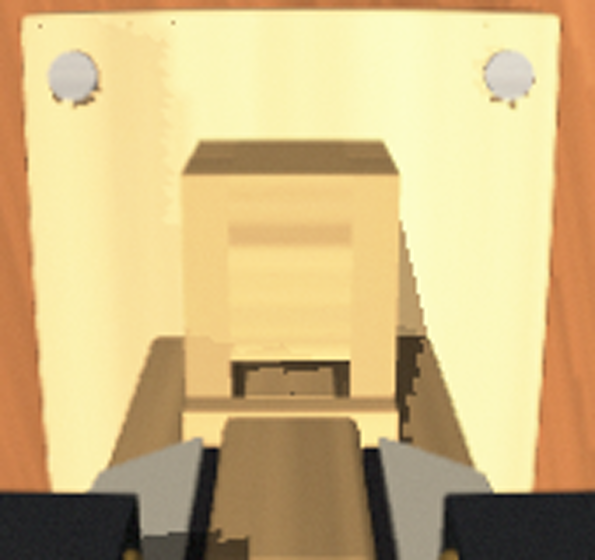

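The shank is in the slot with the collar lying across the tenon, about 7 mm above it. Lowering gently.

>>> {"api": "jog_arm", "payload": {
  "series": [
    [-1, [0, 0, 0.002], [0, 0, 0]],
    [-1, [0, 0, 0.004], [0, 0, 0]],
    [-1, [0, 0, 0.0055], [0, 0, 0]],
    [-1, [0, 0, 0.006], [0, 0, 0]],
    [-1, [0, 0, 0.006], [0, 0, 0]]
  ]
}}

```text
time: 11.18
tool_pos: [0.529, 0.0194, 0.1249]
tool_rot: [3.141, 0.001, 1.348]
contact_force: [-0.8, 0.3, -0.5]
opening: 0.0216
```

>>> {"api": "jog_arm", "payload": {
  "series": [
    [-1, [0, 0, 0.0005], [0, 0, 0]],
    [-1, [0, 0, 0.001], [0, 0, 0]],
    [-1, [0, 0, 0.001], [0, 0, 0]]
  ]
}}

```text
time: 11.43
tool_pos: [0.529, 0.0194, 0.124]
tool_rot: [3.141, 0.001, 1.348]
contact_force: [-0.2, -0.6, -0.9]
opening: 0.022
```

>>> {"api": "jog_arm", "payload": {
  "series": [
    [-1, [0, 0, 0.0005], [0, 0, 0]],
    [-1, [0, 0, 0.001], [0, 0, 0]],
    [-1, [0, 0, 0.001], [0, 0, 0]]
  ]
}}

```text
time: 11.68
tool_pos: [0.5291, 0.0194, 0.123]
tool_rot: [3.141, 0.001, 1.348]
contact_force: [0.3, 0.1, 0.1]
opening: 0.0218
```

Run:
```python
from h import *
st();
d,W=wlook("w7");P=pf(W)*1000;z=P[...,2]
m=(abs(P[...,0])<19)&(abs(P[...,0])>12)&(P[...,1]>0)&(P[...,1]<25)&(z>95)
print(np.percentile(P[m][:,2],[1,10,25,50,75,90,99]).round(1));st()
```

```text
t 11.68 pos [0.5291 0.0194 0.123 ] rot [3.1409e+00 1.1000e-03 1.3483e+00] open 0.0218
post-frame mm [ -0.9  11.  123. ] F post [0.3 0.1 0.1]
[ 99.2 102.6 129.3 150.9 169.2 188.9 200.1]
t 11.73 pos [0.529  0.0194 0.123 ] rot [3.1410e+00 1.1000e-03 1.3483e+00] open 0.0217
post-frame mm [ -0.9  11.  123. ] F post [ 1.2 -0.1 -0.7]
```

>>> {"api": "jog_arm", "payload": {
  "series": [
    [-1, [0, 0, 0.0005], [0, 0, 0]],
    [-1, [0, 0, 0.0005], [0, 0, 0]],
    [-1, [0, 0, 0.0005], [0, 0, 0]]
  ]
}}

```text
time: 11.98
tool_pos: [0.5291, 0.0194, 0.123]
tool_rot: [3.141, 0.001, 1.348]
contact_force: [-2.0, 0.5, 4.8]
opening: 0.0219
```

>>> {"api": "jog_arm", "payload": {
  "series": [
    [-1, [0, 0, 0.0005], [0, 0, 0]],
    [-1, [0, 0, 0.0005], [0, 0, 0]],
    [-1, [0, 0, 0.0005], [0, 0, 0]]
  ]
}}

```text
time: 12.23
tool_pos: [0.5291, 0.0194, 0.123]
tool_rot: [3.14, 0.001, 1.348]
contact_force: [-2.7, 0.1, 8.6]
opening: 0.022
```

The collar is seated: contact at TCP z 0.123, as expected. Relieve the load, then open.

>>> {"api": "jog_arm", "payload": {
  "series": [
    [-1, [0, 0, -0.0008], [0, 0, 0]],
    [-1, [0, 0, -0.0008], [0, 0, 0]]
  ]
}}

```text
time: 12.4
tool_pos: [0.5292, 0.0194, 0.123]
tool_rot: [3.14, 0.001, 1.348]
contact_force: [-1.7, 0.6, 4.2]
opening: 0.0219
```

>>> {"api": "jog_arm", "payload": {
  "series": [
    [-0.4, [0, 0, 0], [0, 0, 0]],
    [-0.4, [0, 0, 0], [0, 0, 0]],
    [-0.4, [0, 0, 0], [0, 0, 0]],
    [-0.4, [0, 0, 0], [0, 0, 0]],
    [-0.4, [0, 0, 0], [0, 0, 0]]
  ]
}}

```text
time: 12.82
tool_pos: [0.529, 0.0194, 0.1226]
tool_rot: [3.141, 0.001, 1.348]
contact_force: [0.1, 0.4, -0.2]
opening: 0.0275
```

Run:
```python
from h import *
st();
d,W=wlook("w8")
```

```text
t 12.82 pos [0.529  0.0194 0.1226] rot [3.1412e+00 1.1000e-03 1.3483e+00] open 0.0275
post-frame mm [ -0.9  11.  122.6] F post [-0.   0.5 -0.2]
```

View pics/w8.png

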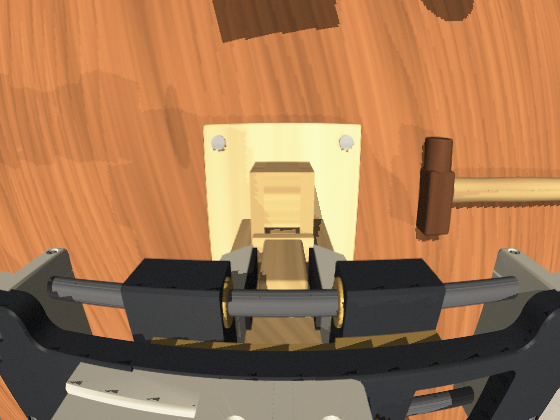

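The fingers are clear and the key is standing free. Opening wider, rising, and moving to the rail.

>>> {"api": "jog_arm", "payload": {
  "series": [
    [0.3, [0, 0, 0], [0, 0, 0]],
    [0.3, [0, 0, 0], [0, 0, 0]],
    [0.3, [0, 0, 0], [0, 0, 0]],
    [0.3, [0, 0, -0.02], [0, 0, 0]],
    [0.5, [0, 0, -0.05], [0, 0, 0]],
    [1, [0, 0, -0.085], [0, 0, 0]],
    [1, [0, 0, -0.1], [0, 0, 0]],
    [1, [0, 0, -0.1], [0, 0, 0]]
  ]
}}

```text
time: 13.53
tool_pos: [0.531, 0.0194, 0.227]
tool_rot: [3.133, 0.0, 1.348]
contact_force: [0.9, -0.3, -0.6]
opening: 0.0756
```

>>> {"api": "jog_arm", "payload": {
  "series": [
    [1, [-0.025, 0, 0], [0, 0, 0]],
    [1, [-0.06, 0, 0], [0, 0, 0]],
    [1, [-0.095, 0, 0], [0, 0, 0]],
    [1, [-0.125, 0, 0], [0, 0, 0]],
    [1, [-0.145, 0, 0], [0, 0, 0]],
    [1, [-0.152, 0, 0], [0, 0, 0]],
    [1, [-0.152, 0, 0], [0, 0, 0]],
    [1, [-0.152, 0, 0], [0, 0, 0]]
  ]
}}

```text
time: 14.2
tool_pos: [0.4953, -0.1282, 0.2224]
tool_rot: [-3.141, 0.0, 1.348]
contact_force: [0.7, 0.4, 0.5]
opening: 0.0917
```

Run:
```python
from h import *
plan([.4953,-.1285,.062],1.3483)
d,W=wlook("w9")
P=pf(W)*1000;z=P[...,2]
m=(abs(P[...,0])<22)&(P[...,1]>-5)&(P[...,1]<35)&(z>150)
print("keytop",m.sum(),np.percentile(P[m],[1,50,99],axis=0).round(1))
```

```text
t 14.2 pos [ 0.4953 -0.1282  0.2224] rot [-3.1411e+00  4.0000e-04  1.3476e+00] F [0.7 0.4 0.5] open 0.0917
shift [-0.0002  0.0002  0.1604] turn [-0.0005  0.0004 -0.0007]
keytop 727 [[ -9.9   3.2 150.5]
 [  1.    9.7 157.6]
 [ 11.8  18.2 159.6]]
```

View pics/w9.png

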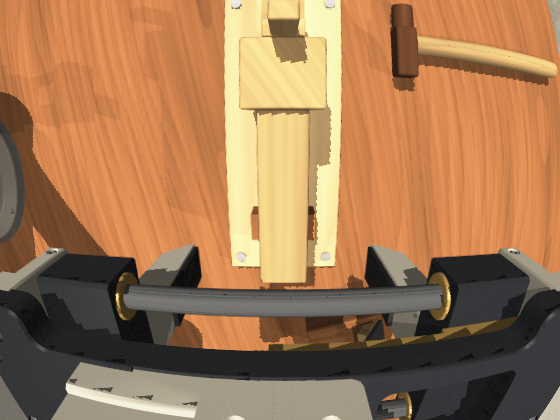

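The key stands upright at (284,10), top at 158 mm, and the rail shoulder is against the post at (283,108). Descending and gripping the rail.

>>> {"api": "jog_arm", "payload": {
  "series": [
    [1, [0, 0, 0.035], [0, 0, 0]],
    [1, [0, 0, 0.075], [0, 0, 0]],
    [1, [0, 0, 0.115], [0, 0, 0]],
    [1, [0, 0, 0.145], [0, 0, 0]],
    [1, [0, 0, 0.16], [0, 0, 0]],
    [1, [0, 0, 0.16], [0, 0, 0]],
    [1, [0, 0, 0.16], [0, 0, 0]]
  ]
}}

```text
time: 14.83
tool_pos: [0.4956, -0.1277, 0.0627]
tool_rot: [-3.141, 0.001, 1.35]
contact_force: [-0.0, -0.1, 0.7]
opening: 0.0919
```

>>> {"api": "jog_arm", "payload": {
  "series": [
    [-1, [0, 0, 0], [0, 0, 0]],
    [-1, [0, 0, 0], [0, 0, 0]],
    [-1, [0, 0, 0], [0, 0, 0]],
    [-1, [0, 0, 0], [0, 0, 0]],
    [-1, [0, 0, 0], [0, 0, 0]],
    [-1, [0, 0, 0], [0, 0, 0]],
    [-1, [0, 0, 0], [0, 0, 0]],
    [-1, [0, 0, 0], [0, 0, 0]],
    [-1, [0, 0, 0], [0, 0, 0]],
    [-1, [0, 0, 0], [0, 0, 0]],
    [-1, [0, 0, 0], [0, 0, 0]],
    [-1, [0, 0, 0], [0, 0, 0]]
  ],
  "squeeze": 45
}}

```text
time: 15.83
tool_pos: [0.4952, -0.1289, 0.0631]
tool_rot: [3.142, 0.001, 1.348]
contact_force: [-3.7, -0.4, 3.3]
opening: 0.0439
```

Run:
```python
from h import *
st();st()
```

```text
t 15.83 pos [ 0.4952 -0.1289  0.0631] rot [3.1416e+00 1.2000e-03 1.3484e+00] open 0.0439
post-frame mm [  -1.1 -141.2   63.1] F post [-3.5 -1.2  3.3]
t 15.83 pos [ 0.4952 -0.1289  0.0631] rot [3.1416e+00 1.2000e-03 1.3484e+00] open 0.0439
post-frame mm [  -1.1 -141.2   63.1] F post [-3.5 -1.2  3.3]
```

>>> {"api": "jog_arm", "payload": {
  "series": [
    [-1, [-0.0005, -0.0005, 0], [0, 0, 0]],
    [-1, [-0.001, -0.0008, 0], [0, 0, 0]],
    [-1, [-0.0015, -0.0008, 0], [0, 0, 0]],
    [-1, [-0.002, -0.0008, 0], [0, 0, 0]],
    [-1, [-0.0025, -0.0008, 0], [0, 0, 0]],
    [-1, [-0.003, -0.0008, 0], [0, 0, 0]],
    [-1, [-0.0035, -0.0008, 0], [0, 0, 0]],
    [-1, [-0.004, -0.0008, 0], [0, 0, 0]],
    [-1, [-0.004, -0.0008, 0], [0, 0, 0]]
  ]
}}

```text
time: 16.58
tool_pos: [0.4944, -0.1328, 0.0631]
tool_rot: [3.14, 0.001, 1.348]
contact_force: [4.6, 1.5, 1.7]
opening: 0.0438
```

Run:
```python
from h import *
st()
```

```text
t 16.58 pos [ 0.4944 -0.1328  0.0631] rot [3.1400e+00 1.1000e-03 1.3482e+00] open 0.0438
post-frame mm [  -1.1 -145.1   63.1] F post [4.1 2.4 1.7]
```

>>> {"api": "jog_arm", "payload": {
  "series": [
    [-1, [-0.0003, 0.0003, 0], [0, 0, 0]],
    [-1, [-0.0006, 0.0004, 0], [0, 0, 0]],
    [-1, [-0.0009, 0.0004, 0], [0, 0, 0]],
    [-1, [-0.0012, 0.0004, 0], [0, 0, 0]],
    [-1, [-0.0012, 0.0004, 0], [0, 0, 0]]
  ]
}}

```text
time: 17.0
tool_pos: [0.4941, -0.134, 0.0631]
tool_rot: [3.141, 0.001, 1.348]
contact_force: [3.0, 1.5, 1.0]
opening: 0.0441
```

Run:
```python
from h import *
st()
```

```text
t 17.0 pos [ 0.4941 -0.134   0.0631] rot [3.1406e+00 1.2000e-03 1.3483e+00] open 0.0441
post-frame mm [  -1.1 -146.4   63.1] F post [2.6 2.1 1. ]
```

>>> {"api": "jog_arm", "payload": {
  "series": [
    [-1, [-0.0002, 0.0002, 0], [0, 0, 0]],
    [-1, [-0.0004, 0.0003, 0], [0, 0, 0]],
    [-1, [-0.0006, 0.0003, 0], [0, 0, 0]],
    [-1, [-0.0006, 0.0003, 0], [0, 0, 0]]
  ]
}}

```text
time: 17.33
tool_pos: [0.494, -0.1345, 0.0631]
tool_rot: [3.141, 0.001, 1.348]
contact_force: [1.5, 1.6, 5.0]
opening: 0.0439
```

Run:
```python
from h import *
st()
```

```text
t 17.33 pos [ 0.494  -0.1345  0.0631] rot [3.1413e+00 1.1000e-03 1.3483e+00] open 0.0439
post-frame mm [  -1.1 -146.9   63.1] F post [1.1 1.9 5. ]
```

>>> {"api": "jog_arm", "payload": {
  "series": [
    [-1, [-0.0002, 0, 0], [0, 0, 0]],
    [-1, [-0.0004, 0, 0], [0, 0, 0]],
    [-1, [-0.0004, 0, 0], [0, 0, 0]]
  ]
}}

```text
time: 17.58
tool_pos: [0.4939, -0.1348, 0.0631]
tool_rot: [3.141, 0.001, 1.348]
contact_force: [0.7, 3.9, 4.8]
opening: 0.0437
```

Run:
```python
from h import *
st()
```

```text
t 17.58 pos [ 0.4939 -0.1348  0.0631] rot [3.1413e+00 9.0000e-04 1.3483e+00] open 0.0437
post-frame mm [  -1.1 -147.2   63.1] F post [-0.2  3.9  4.8]
```

>>> {"api": "jog_arm", "payload": {
  "series": [
    [-1, [-0.0002, 0, 0], [0, 0, 0]],
    [-1, [-0.0005, 0, 0], [0, 0, 0]],
    [-1, [-0.0005, 0, 0], [0, 0, 0]],
    [-1, [-0.0005, 0, 0], [0, 0, 0]]
  ]
}}

```text
time: 17.92
tool_pos: [0.4939, -0.1348, 0.0631]
tool_rot: [3.141, 0.0, 1.348]
contact_force: [1.1, 6.1, 5.5]
opening: 0.044
```

Run:
```python
from h import *
st()
```

```text
t 17.92 pos [ 0.4939 -0.1348  0.0631] rot [3.1413e+00 3.0000e-04 1.3483e+00] open 0.044
post-frame mm [  -1.1 -147.1   63.1] F post [-0.2  6.2  5.5]
```

>>> {"api": "jog_arm", "payload": {
  "series": [
    [-1, [-0.0003, 0, -0.0002], [0, 0, 0]],
    [-1, [-0.0006, 0, -0.0004], [0, 0, 0]],
    [-1, [-0.0009, 0, -0.0005], [0, 0, 0]],
    [-1, [-0.0012, 0, -0.0006], [0, 0, 0]],
    [-1, [-0.0014, 0, -0.0006], [0, 0, 0]],
    [-1, [-0.0014, 0, -0.0006], [0, 0, 0]]
  ]
}}

```text
time: 18.42
tool_pos: [0.4939, -0.1348, 0.063]
tool_rot: [3.142, -0.002, 1.348]
contact_force: [5.5, 12.9, 0.3]
opening: 0.0438
```

Run:
```python
from h import *
st()
```

```text
t 18.42 pos [ 0.4939 -0.1348  0.063 ] rot [ 3.1416e+00 -1.6000e-03  1.3484e+00] open 0.0438
post-frame mm [  -1.2 -147.1   63. ] F post [ 2.5 13.8  0.3]
```

>>> {"api": "jog_arm", "payload": {
  "series": [
    [-1, [-0.0002, 0.0002, 0], [0, 0, 0]],
    [-1, [-0.0003, 0.0002, 0], [0, 0, 0]],
    [-1, [-0.0003, 0.0002, 0], [0, 0, 0]]
  ]
}}

```text
time: 18.67
tool_pos: [0.4939, -0.1348, 0.0631]
tool_rot: [-3.141, -0.002, 1.348]
contact_force: [4.0, 14.8, -0.1]
opening: 0.0435
```

Run:
```python
from h import *
st()
```

```text
t 18.67 pos [ 0.4939 -0.1348  0.0631] rot [-3.1413e+00 -1.9000e-03  1.3484e+00] open 0.0435
post-frame mm [  -1.2 -147.2   63.1] F post [ 0.6 15.3 -0.1]
```

15.3 N straight along the rail, with the other axes near zero. Holding.

>>> {"api": "jog_arm", "payload": {
  "series": [
    [-1, [0, 0, 0], [0, 0, 0]],
    [-1, [0, 0, 0], [0, 0, 0]],
    [-1, [0, 0, 0], [0, 0, 0]],
    [-1, [0, 0, 0], [0, 0, 0]]
  ]
}}

```text
time: 19.0
tool_pos: [0.4939, -0.1348, 0.0631]
tool_rot: [-3.141, -0.002, 1.348]
contact_force: [4.4, 14.8, 0.6]
opening: 0.0435
```

Run:
```python
from h import *
st()
```

```text
t 19.0 pos [ 0.4939 -0.1348  0.0631] rot [-3.1413e+00 -1.9000e-03  1.3485e+00] open 0.0435
post-frame mm [  -1.2 -147.2   63.1] F post [ 1.1 15.4  0.6]
```

>>> {"api": "jog_arm", "payload": {
  "series": [
    [-1, [-0.0001, 0, 0], [0, 0, 0]],
    [-1, [-0.0001, 0, 0], [0, 0, 0]],
    [-1, [-0.0001, 0, 0], [0, 0, 0]],
    [-1, [-0.0001, 0, 0], [0, 0, 0]],
    [-1, [-0.0001, 0, 0], [0, 0, 0]],
    [-1, [-0.0001, 0, 0], [0, 0, 0]],
    [-1, [-0.0001, 0, 0], [0, 0, 0]],
    [-1, [-0.0001, 0, 0], [0, 0, 0]],
    [-1, [-0.0001, 0, 0], [0, 0, 0]],
    [-1, [-0.0001, 0, 0], [0, 0, 0]],
    [-1, [-0.0001, 0, 0], [0, 0, 0]],
    [-1, [-0.0001, 0, 0], [0, 0, 0]]
  ]
}}

```text
time: 20.0
tool_pos: [0.4939, -0.1348, 0.0631]
tool_rot: [-3.141, -0.002, 1.348]
contact_force: [5.5, 14.6, 0.3]
opening: 0.0439
```

>>> {"api": "jog_arm", "payload": {
  "series": [
    [-1, [0, 0, 0], [0, 0, 0]],
    [-1, [0, 0, 0], [0, 0, 0]],
    [-1, [0, 0, 0], [0, 0, 0]],
    [-1, [0, 0, 0], [0, 0, 0]],
    [-1, [0, 0, 0], [0, 0, 0]],
    [-1, [0, 0, 0], [0, 0, 0]],
    [-1, [0, 0, 0], [0, 0, 0]],
    [-1, [0, 0, 0], [0, 0, 0]],
    [-1, [0, 0, 0], [0, 0, 0]],
    [-1, [0, 0, 0], [0, 0, 0]],
    [-1, [0, 0, 0], [0, 0, 0]],
    [-1, [0, 0, 0], [0, 0, 0]]
  ]
}}

```text
time: 21.0
tool_pos: [0.4939, -0.1348, 0.0631]
tool_rot: [-3.141, -0.002, 1.348]
contact_force: [5.0, 14.8, 0.6]
opening: 0.0437
```

>>> {"api": "jog_arm", "payload": {
  "series": [
    [-1, [0, 0, 0], [0, 0, 0]],
    [-1, [0, 0, 0], [0, 0, 0]],
    [-1, [0, 0, 0], [0, 0, 0]],
    [-1, [0, 0, 0], [0, 0, 0]],
    [-1, [0, 0, 0], [0, 0, 0]],
    [-1, [0, 0, 0], [0, 0, 0]]
  ]
}}

```text
time: 21.5
tool_pos: [0.4939, -0.1348, 0.0631]
tool_rot: [-3.141, -0.002, 1.348]
contact_force: [4.0, 15.0, 0.5]
opening: 0.0436
```

Run:
```python
from h import *
from cell import eyes
st()
d=eyes.read_camera("scene");cv2.imwrite("pics/s5.png",cv2.resize(d["img"][100:260,160:360,::-1],None,fx=3.5,fy=3.5,interpolation=cv2.INTER_CUBIC))
```

```text
t 21.5 pos [ 0.4939 -0.1348  0.0631] rot [-3.1414e+00 -2.0000e-03  1.3484e+00] open 0.0436
post-frame mm [  -1.2 -147.2   63.1] F post [ 0.6 15.5  0.5]
```

View pics/s5.png

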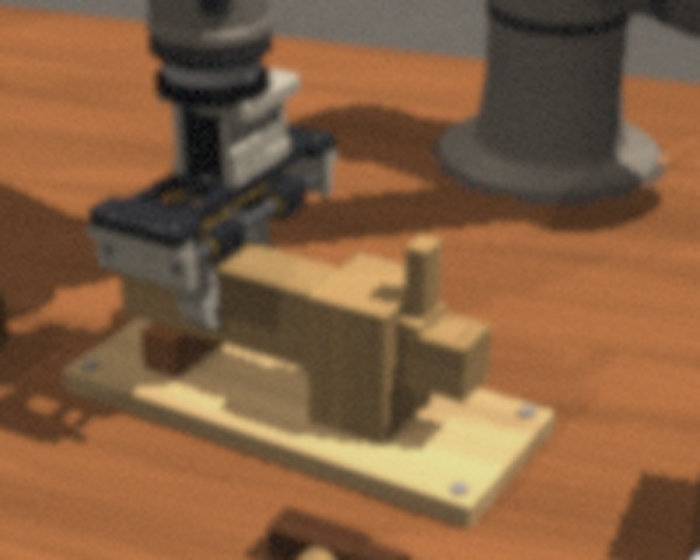

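15.4–15.6 N has been held for 2.8 s, and the key stands seated at (425,280) in the picture. Easing off, then releasing.

>>> {"api": "jog_arm", "payload": {
  "series": [
    [-1, [0.0006, 0, 0], [0, 0, 0]],
    [-1, [0.0012, 0, 0], [0, 0, 0]],
    [-1, [0.0018, 0, 0], [0, 0, 0]],
    [-1, [0.0024, 0, 0], [0, 0, 0]],
    [-1, [0.003, 0, 0], [0, 0, 0]],
    [-1, [0.003, 0, 0], [0, 0, 0]]
  ]
}}

```text
time: 22.05
tool_pos: [0.494, -0.1346, 0.0631]
tool_rot: [-3.141, 0.002, 1.348]
contact_force: [-0.6, -1.9, -3.6]
opening: 0.0442
```

>>> {"api": "jog_arm", "payload": {
  "series": [
    [1, [0, 0, 0], [0, 0, 0]],
    [1, [0, 0, 0], [0, 0, 0]],
    [1, [0, 0, 0], [0, 0, 0]],
    [1, [0, 0, 0], [0, 0, 0]],
    [1, [0, 0, 0], [0, 0, 0]],
    [1, [0, 0, -0.02], [0, 0, 0]],
    [1, [0, 0, -0.05], [0, 0, 0]],
    [1, [0, 0, -0.085], [0, 0, 0]],
    [1, [0, 0, -0.12], [0, 0, 0]],
    [1, [0, 0, -0.14], [0, 0, 0]],
    [1, [0, 0, -0.14], [0, 0, 0]],
    [1, [0, 0, -0.14], [0, 0, 0]]
  ]
}}

```text
time: 23.05
tool_pos: [0.4948, -0.1343, 0.2047]
tool_rot: [3.138, 0.002, 1.348]
contact_force: [0.5, -0.3, -1.1]
opening: 0.0918
```

Run:
```python
from h import *
from cell import eyes
st()
d,W=wlook("w10")
P=pf(W)*1000;z=P[...,2]
m=(abs(P[...,0])<22)&(P[...,1]>-5)&(P[...,1]<35)&(z>155)
print("keytop",m.sum(),np.percentile(P[m],[1,50,99],axis=0).round(1))
d=eyes.read_camera("top");cv2.imwrite("pics/t10.png",d["img"][:,:,::-1])
W=cloud(d);P=pf(W)*1000;z=P[...,2]
m=(abs(P[...,0])<22)&(P[...,1]>-8)&(P[...,1]<35)&(z>140)
print("keytop(top cam)",m.sum(),np.percentile(P[m],[1,50,99],axis=0).round(1))
```

```text
t 23.05 pos [ 0.4948 -0.1343  0.2047] rot [3.1382e+00 1.6000e-03 1.3483e+00] open 0.0918
post-frame mm [  -0.4 -146.5  204.7] F post [ 0.5 -0.2 -1.1]
keytop 267 [[ -9.4   0.8 155.1]
 [  1.3   3.1 157.5]
 [ 11.9   5.9 159.4]]
keytop(top cam) 69 [[ -8.8  -0.3 141.8]
 [  1.2   7.3 157.6]
 [ 12.4  15.3 161.1]]
```

View pics/t10.png

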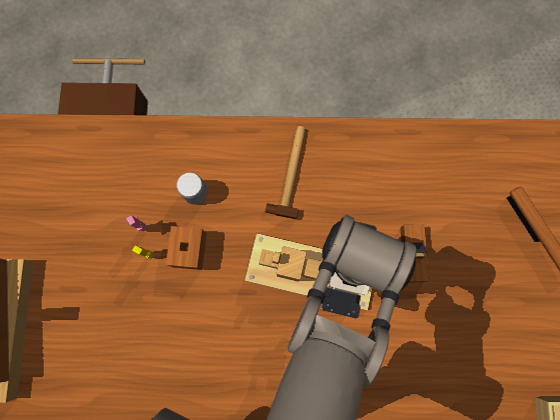

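The key top is at 158 mm, so the key is fully seated, with its back against the post. The tin (190,185), mallet and plane are where they were, and the gripper is clear. Handing in.

```bash
python3 -c "
from cell import job
print(job.hand_in())"
```

```text
the job is handed in; nothing more can be done
None
```

The joint is assembled and the key held under the pull, with the job handed in at about 23 s of the 72 s allowed.

- **Rail:** I slid it home until the shoulder stopped against the post, with 12 N of reaction and no further motion.
- **Key:** I lowered it through the slot with its collar across the tenon. The collar seated at the expected height (peak downward reading 8.6 N), and I eased off and let go.
- **Pull:** I re-gripped the rail and took up about 6 mm of play. I held 15.3–15.5 N along the rail, with the sideways forces near zero, from 18.7 s to 21.5 s (2.8 s). With 2 N of that going to friction, the key should have carried about 13 N, well under 25 N. The rail did not move during the hold.
- **Release:** I eased the pull off and let go.

**Last checks:**
- Both cameras show the key's top at about 158 mm, which is where it sits when fully down.
- The gripper was raised clear before hand-in.
- The tin and mallet look unmoved in the top view. The arm partly hid the plane there, so I could only see part of it, and no move went near it.
- The top and wrist cameras disagreed by about 2 mm along the rail. I centred the key over the slot using the wrist view alone, so this did not affect the fit.

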